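# Fit the drill-jig cover on its hidden pin and hold it down

### The arm

A 7-joint arm with a two-finger parallel gripper is mounted at the origin on the work surface. World frame = base frame: x ahead of the robot, y to its left, z up, the work surface at z = 0. Lengths are in m, angles in rad, forces in N, time in s.
With the tool pointing down it reaches from about 0.35 to 0.9 m from the base axis. Payload 19.9 kg.
Tool frame: the origin (TCP) lies at the very end of the fingers, on their centre line; the grasp point (between the pads) lies ctrl.grip_depth behind it (ctrl.grip_depth is the distance from the TCP to the grasp point, in m); z points along the fingers, x is the direction in which the jaws open and shut, and the axes are right-handed (so a half turn about z gives the same grasp; the last joint's range is limited). The gripper opens to 94 mm and grips with 3 to 60 N. Pads are 16 mm wide; open, the fingers measure 119 mm over their backs; the gripper's body (75 mm by 177 mm) begins 78 mm behind the grasp point.
Start: joints at [-1.325, 0.417, -0.01, 1.614, 0.005, 1.111, -0.053], TCP at [0.177, 0.599, 0.205] pointing down, gripper open.
Joint ranges: [-2.81, 2.81], [-0.39, 2.02], [-1.27, 1.25], [0.06, 2.57], [-1.19, 4.33], [0.19, 2], [-2.82, 2.82]. Speed limits (rad/s): [1.89, 1.89, 2.39, 2.39, 3.01, 3.01, 3.01].

### API

Orientations are given as a unit quaternion [x, y, z, w].
In Python, from rig import ctrl, gripper_open, grab, vision gives the robot as it stands. The module is installed in compiled form; this text tells all that it offers. Calls block until the motion is done:
- ctrl.reach(position, orientation): joint-space move of the TCP to a pose.
- ctrl.line_to(position, attitude=None, speed=0.15, force_limit=None): straight line of the TCP; attitude=None keeps the orientation; speed is the mean speed in m/s. With force_limit (N) it stops when the force on the tool has changed by that much, and returns True; else False.
- ctrl.move_j(angles): joint-space move.
- gripper_open() and grab(f_grip=None): open the fingers fully, or close them until they stop; f_grip is the grip in N (None keeps the last).
- ctrl.dwell(seconds).
- ctrl.solve_ik(position, orientation): joint angles nearest the present ones, or None.
- ctrl.read_state(): the state.
- vision.snapshot(name): name is "scene" or "top" or "wrist"; returns a dict with "color" (384x512x3 uint8, red, green, blue), "fx", "fy", "cx", "cy" (pixels), "rvec" (rotation vector, rad) and "tvec" (3), from world to camera coordinates, as OpenCV has them. Camera axes: x right, y down, z forward; pixel columns grow to the right and rows downward; lengths in m; the calibration is good to about 2 mm. A picture is of the moment at which its call begins. There is no depth.
A pose or a line that the arm cannot do raises ctrl.Unreachable and nothing moves.
- ctrl.finish_job(): hands the job in, once; it reports no verdict.
The state is a dict: "t": time; "qpos": joint angles; "dq": joint speeds; "joint_torque": joint torques, N m; "ee_pos": TCP position; "tcp_rot": TCP orientation; "ft_force": force on the tool from outside, world axes, zero at the start; "torque": the same for the moment, N m; "opening": opening from 0.0 (shut) to 1.0 (fully open).
Only numpy, scipy, OpenCV 4.12 (cv2) and the standard library are available. Lean on these libraries where they do the work, as an engineer would, in place of code of your own. Each camera call takes 0.05 s, during which the arm holds its last target.

### The job

Push the aluminium jig base along the bench, without lifting it, until its side lies flat along the dark steel fence, between the two yellow marks. Then take the blue cover by its handle, slide it over the base and under the two claws until the hidden hole in its underside drops over the brass pin, and press it down against the spring, flat on the base and square with it. Finish while still holding it fully down with the gripper, and leave the other things alone.

Things in the scene. Friction and masses are not known exactly. Their poses are not given: they have to be found in the camera images.
- fence: Dark steel fence bar fixed to the bench, 230 long (its x) x 20 (y) x 18 mm high; origin at the centre of its underside. The base must lie against its +y face. Yellow stripes 8 mm wide mark it at x = -104 and +104 mm. With the base against it and centred, the base's origin is at x = 0, y = +65 mm in this frame, same yaw.
- jig_base: Loose aluminium jig base, about 0.85 kg: slab 140 (x) x 110 (y) x 20 mm high, origin at the centre of its underside. It starts 70 to 120 mm off the fence on the fence's +y side, turned up to 0.3 rad from it. Its rear is +x, where two steel claws stand (see claw_lip). A brass pin and a black sprung disc of 44 mm diameter round it stand at x = 2, y = 0 mm.
- claw_lip (a point): Middle of the lower front edge of the claws' lips: x = 42, y = 0 mm on the base, 52 mm above its underside. The two claws are 26 mm wide, centred at y = -40 and +40 mm; their posts stand from x = 56 to 70 mm, and the lips, 52 to 60 mm above the bench, reach forward (-x) to x = 42 mm.
- pin_tip (a point): Centre of the brass pin's tip, 30 mm above the base's underside, 10 mm above the slab. Pin 12 mm diameter, its upper 4 mm tapered to a flat nose 6 mm across.
- jig_cover: Loose blue plate, about 0.42 kg, 100 (x) x 80 (y) x 16 mm, origin at the centre of its underside, where a blind hole opens (15 mm diameter, 12 deep, not visible from above). Black bar handle on top, 50 (x) x 16 (y) mm, 16 to 56 mm above the underside, centred. Its x goes along the base's x, either way round. On the pin, its rear edge is 10 mm under the lips, 4 mm from the posts.
- ejector (a joint): Sprung disc: 0 = up, 5 mm proud of the slab; 0.005 m = flush. Its spring pushes up 8 N at 0, 12 N at flush: 7 to 9 N beyond the cover's weight hold the cover flat; let go, it rises again. Cover's underside above the bench: 30 mm sliding on the pin's nose, 25 dropped on and unpressed, 20 fully down.
- drill_chuck: Bystander: steel drill chuck standing upright, 55 mm diameter, 80 mm high, origin at the centre of its underside. It and the cover may be found in each other's place.
- flange_a: Bystander: bright steel ring, 44 mm diameter, 12 mm high, origin at the centre of its underside.
- flange_b: Bystander: dark steel ring, 44 mm diameter, 12 mm high, origin at the centre of its underside.
- spray_bottle: Bystander: white plastic bottle, 72 mm diameter, 190 mm high, origin at the centre of its underside.
- screwdriver: Bystander: screwdriver with red handle lying on the bench.
There are look-alikes about, which are no part of the job. There is more than one size of the jig_cover; the job needs the smallest.

How it is judged:
On the way, in this order (a step that is already met when the one before it is completed fails the run):
1. the base lies flat along the fence between the marks (y of jig_base in the frame of fence between 0.06 and 0.0685 m and x of jig_base in the frame of fence between -0.032 and 0.032 m and angle between the x axis of jig_base and the x axis of fence, either way round below 0.06 rad), for 0.2 s.
2. the cover has dropped over the pin, under the claws (horizontal distance between jig_cover and pin_tip below 0.004 m and z of jig_cover in the frame of jig_base below 0.0268 m and angle between jig_cover's own z axis and vertical below 0.1 rad), for 0.1 s.
At the end, for the whole second after the job is handed in: The robot still presses the cover (over 2 N); it is on the pin (3.5 mm), flat on the base (within 1.8 mm of fully down, 0.035 rad; disc pressed over 3.5 mm), square to it (0.12 rad); the base lies along the fence (gap under 5.5 mm, 0.07 rad), within 34 mm of the middle of the marks (y of jig_base in the frame of fence between 0.06 and 0.0705 m and x of jig_base in the frame of fence between -0.034 and 0.034 m and angle between the x axis of jig_base and the x axis of fence, either way round below 0.07 rad and angle between jig_base's own z axis and vertical below 0.03 rad and horizontal distance between jig_cover and pin_tip below 0.0035 m and z of jig_cover in the frame of jig_base between 0.018 and 0.0218 m and angle between the x axis of jig_cover and the x axis of jig_base, either way round below 0.12 rad and angle between the z axis of jig_cover and the z axis of jig_base, either way round below 0.035 rad and value of joint ejector above 0.0035 m and contact force between any of the fingers, the arm and jig_cover above 2 N); the arm keeps its last pose, push and grip.
It fails at once if the base is lifted off the bench or tipped (height (world z) of jig_base above 0.015 m or angle between jig_base's own z axis and vertical above 0.2 rad).
It fails at once if a bystander is disturbed (distance of any of drill_chuck, flange_a, flange_b, spray_bottle, screwdriver from where it was at the start of the episode above 0.03 m).
It also fails if it takes over 69 s, if anything falls off the work surface, if the arm or the gripper's body presses on something with over 40 N, if the wrist force passes 120 N, or if a joint passes its speed limit or range.

## Working session

There is one attempt and no reset: what is moved stays moved. The work goes in short steps, each a Python script; the robot and the scene stay as the last script left them, time stands still between calls to the robot, and variables do not carry over. Pictures are saved under pics/ and viewed, and the job is handed in when it is done.

```bash
ls; mkdir -p pics
python3 - <<'E'
from rig import ctrl,vision
import cv2
for n in ("scene","top","wrist"):
    s=vision.snapshot(n); cv2.imwrite(f"pics/a_{n}.png",cv2.cvtColor(s["color"],cv2.COLOR_RGB2BGR))
    print(n,s["fx"],s["fy"],s["cx"],s["cy"],s["rvec"],s["tvec"])
st=ctrl.read_state();print(st,ctrl.grip_depth)
E
```

```text
pics
scene 417.13441095167235 417.13441095167235 249.7364379541328 190.49783320467122 [ 1.79756379  1.61182659 -0.7550238 ] [-0.03793938 -0.27095228  1.61677324]
top 350.72997611611896 350.72997611611896 260.3062082812904 195.79006812011602 [ 2.09384544 -2.14101251  0.14552292] [0.00934046 0.49709741 0.92329084]
wrist 339.91970256481164 339.91970256481164 252.8113194737239 191.37113394165192 [-2.32956828 -1.74178365 -0.24146636] [-0.62421019 -0.02921534  0.3926539 ]
{'t': 0.15, 'qpos': array([-1.32452282,  0.41783022, -0.01026041,  1.61397381,  0.00468987,
        1.11069811, -0.05301291]), 'dq': array([-4.39661477e-04, -1.57801758e-03, -7.90754899e-04, -1.35160846e-03,
        9.34167830e-04,  7.60907292e-05, -4.74106517e-05]), 'joint_torque': array([ 1.01992056e-03, -8.51540065e+01,  6.39226232e-01, -4.26137638e+01,
       -4.88273136e-02,  1.71944109e-02,  1.28372503e-04]), 'ee_pos': array([0.17734173, 0.59904232, 0.20499943]), 'tcp_rot': array([ 8.01206801e-01,  5.98387388e-01, -3.28443543e-04,  2.97599782e-04]), 'ft_force': array([ 1.12127507, -0.16305047,  0.52106617]), 'torque': array([-0.01542307, -0.0246028 , -0.00021222]), 'opening': 0.99983218100557} 0.0188
```

View pics/a_scene.png

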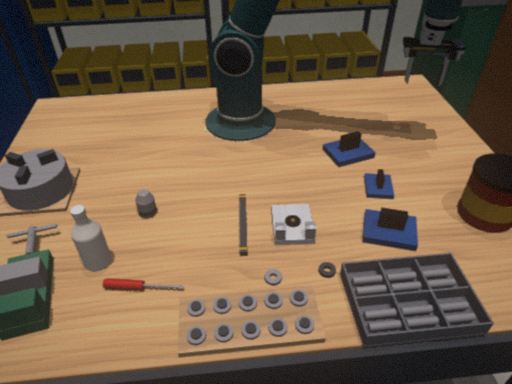

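View pics/a_top.png

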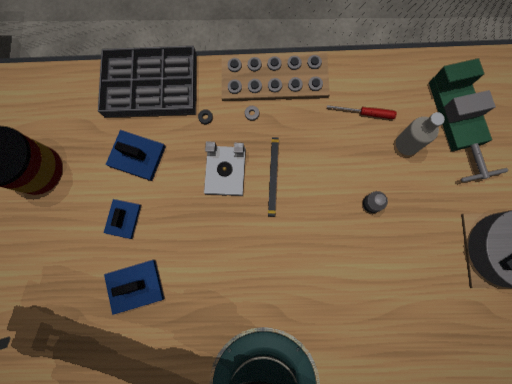

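View pics/a_wrist.png

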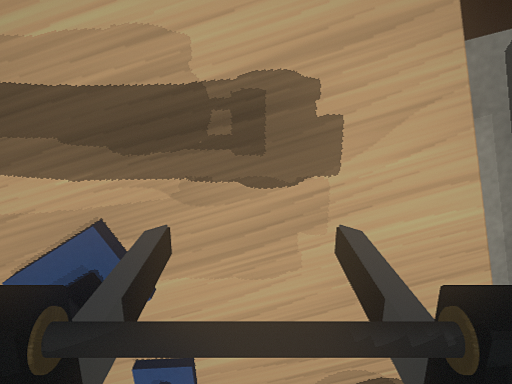

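The top view shows the fence at (274,177), the base at (225,170) with its claws towards the top of the picture (world +x), and three blue covers at (136,155), (122,219) and (134,287). The middle one looks smallest. Next I'll measure them.

```bash
cat > h.py <<'E'
import numpy as np, cv2
from rig import ctrl,vision,gripper_open,grab
from scipy.spatial.transform import Rotation as R
def ray(s,uv,z):
    Rm=cv2.Rodrigues(np.array(s["rvec"],float))[0]; t=np.array(s["tvec"],float)
    uv=np.atleast_2d(uv).astype(float)
    d=np.c_[(uv[:,0]-s["cx"])/s["fx"],(uv[:,1]-s["cy"])/s["fy"],np.ones(len(uv))]@Rm
    c=-Rm.T@t
    return c+d*((z-c[2])/d[:,2])[:,None]
def proj(s,P):
    K=np.array([[s["fx"],0,s["cx"]],[0,s["fy"],s["cy"]],[0,0,1.]])
    return cv2.projectPoints(np.atleast_2d(np.array(P,float)),np.array(s["rvec"],float),np.array(s["tvec"],float),K,None)[0][:,0]
def down(yaw): # tool z down, tool x at world yaw
    c,s=np.cos(yaw),np.sin(yaw)
    return R.from_matrix(np.array([[c,s,0],[s,-c,0],[0,0,-1]])).as_quat()
def cnts(mask,amin=60):
    c,_=cv2.findContours(mask.astype(np.uint8),cv2.RETR_EXTERNAL,cv2.CHAIN_APPROX_NONE)
    return [k for k in c if cv2.contourArea(k)>amin]
def rect(P): # metric min area rect of xy pts -> centre, (long,short), yaw of long
    (c,(w,h),a)=cv2.minAreaRect((P[:,:2]*1000).astype(np.float32))
    if w<h: w,h,a=h,w,a+90
    return np.array(c)/1000,(w,h),((np.deg2rad(a)+np.pi/2)%np.pi)-np.pi/2
def save(s,name,box=None,k=1):
    im=cv2.cvtColor(s["color"],cv2.COLOR_RGB2BGR)
    if box: im=im[box[1]:box[3],box[0]:box[2]]
    cv2.imwrite("pics/%s.png"%name,cv2.resize(im,None,fx=k,fy=k,interpolation=cv2.INTER_CUBIC))
E
python3 - <<'E'
from h import *
s=vision.snapshot("top")
hsv=cv2.cvtColor(s["color"],cv2.COLOR_RGB2HSV)
blue=(hsv[...,0]>100)&(hsv[...,0]<130)&(hsv[...,1]>120)
Rm=cv2.Rodrigues(s["rvec"])[0];print("cam",-Rm.T@s["tvec"])
for k in cnts(cv2.morphologyEx(blue.astype(np.uint8),cv2.MORPH_CLOSE,np.ones((9,9)))):
    print(k.reshape(-1,2).mean(0),rect(ray(s,k.reshape(-1,2),0.016)))
white=(hsv[...,1]<40)&(hsv[...,2]>150)
for k in cnts(white,300):
    m=k.reshape(-1,2).mean(0); print("white",m,rect(ray(s,k.reshape(-1,2),0.02)))
print("hsv fence",hsv[177,270:280].tolist(), hsv[185,205:250:4].tolist())
save(s,"b_top",(190,120,310,230),6)
save(s,"b_top2",(90,120,180,320),3)
E
```

```text
cam [ 0.33351468 -0.03149928  0.99369754]
[254.75572519 375.15267176] (array([0.02318614, 0.02877077]), (102.4978256225586, 47.28999710083008), np.float64(-1.0906643349283258))
[133.36       287.02285714] (array([0.25795059, 0.35215729]), (144.0768585205078, 109.3364028930664), np.float64(-1.304886333208453))
[121.79487179 218.71794872] (array([0.44610837, 0.39338638]), (96.7896499633789, 82.25757598876953), np.float64(-0.2254705415791065))
[135.19354839 155.01290323] (array([0.63306598, 0.36284656]), (145.89041137695312, 111.77487182617188), np.float64(1.2235986839007214))
white [223.74375 171.7875 ] (array([0.57962488, 0.10142104]), (135.3656463623047, 105.66387176513672), np.float64(-0.07165847439908912))
hsv fence [[102, 17, 76], [120, 13, 58], [113, 17, 60], [110, 13, 59], [114, 22, 58], [113, 17, 61], [11, 46, 78], [15, 117, 133], [17, 113, 151], [17, 113, 151]] [[114, 8, 157], [108, 8, 157], [113, 6, 157], [114, 8, 158], [114, 8, 157], [120, 6, 157], [114, 8, 158], [115, 10, 157], [114, 8, 157], [120, 6, 157], [17, 111, 151], [17, 110, 151]]
```

Run:
```python
from h import *
s=vision.snapshot("scene")
save(s,"b_scene",(220,120,440,270),3.6)
```

```text
(no output)
```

View pics/b_top.png

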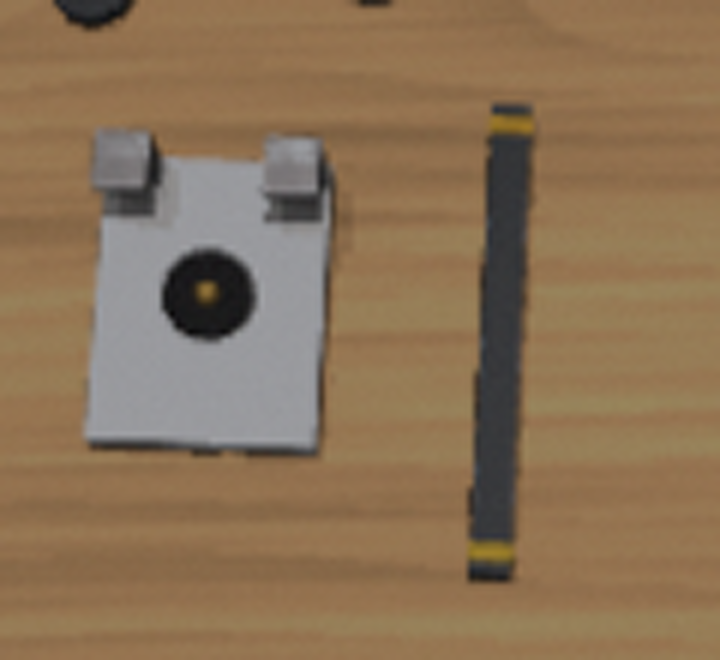

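View pics/b_top2.png

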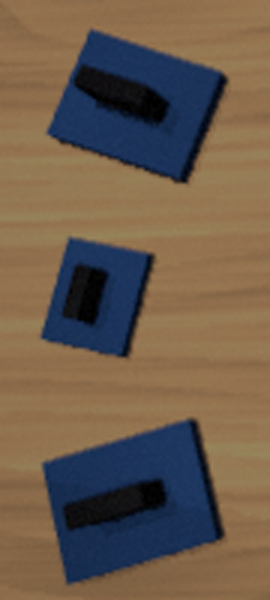

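View pics/b_scene.png

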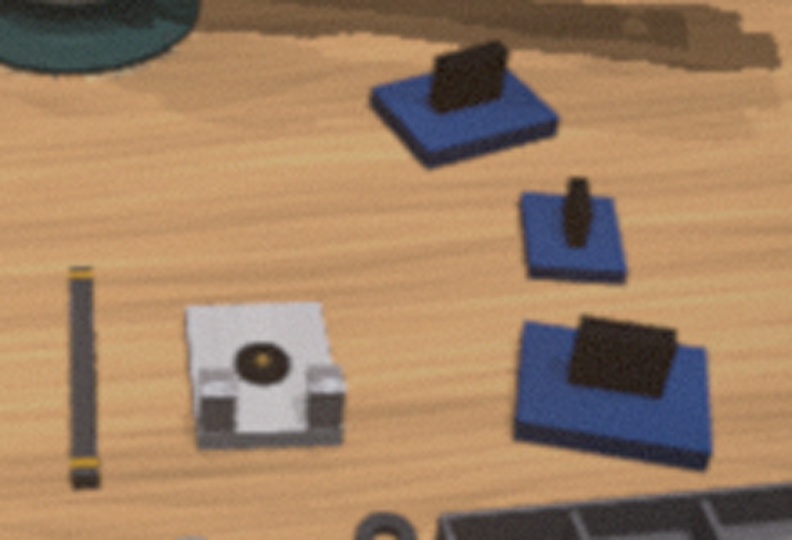

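The smallest cover (97x82 mm as measured) is the middle one, near (0.446, 0.393). Now I'll measure the fence stripes, pin and base edges more finely.

```bash
cat >> h.py <<'E'
def avg(name,n=3):
    ss=[vision.snapshot(name) for _ in range(n)]
    s=dict(ss[0]); s["color"]=np.mean([q["color"] for q in ss],0).round().astype(np.uint8); return s
def fence(s):
    hsv=cv2.cvtColor(s["color"],cv2.COLOR_RGB2HSV)
    y=(hsv[...,0]>18)&(hsv[...,0]<32)&(hsv[...,1]>140)&(hsv[...,2]>70)
    return y
def colorcent(s,mask):
    n,l,st,c=cv2.connectedComponentsWithStats(mask.astype(np.uint8)); return [(c[i],st[i,4]) for i in range(1,n)]
E
python3 - <<'E'
from h import *
s=avg("top",4)
im=s["color"].astype(float)
hsv=cv2.cvtColor(s["color"],cv2.COLOR_RGB2HSV)
print(s["color"][139:143,268:282].tolist())
# fence dark mask
dark=(hsv[...,1]<60)&(hsv[...,2]<90); dark[:,:255]=0;dark[:,295:]=0;dark[:125]=0;dark[230:]=0
for k in cnts(dark,100):
    P=ray(s,k.reshape(-1,2),0.018); print("fence dark",rect(P))
yel=fence(s); yel[:,:255]=0;yel[:,295:]=0;yel[:125]=0;yel[230:]=0
cc=colorcent(s,yel)
for c,a in cc: print("yellow",c,a,ray(s,c,0.018))
# base
w=(hsv[...,1]<30)&(hsv[...,2]>140); w[:,:195]=0; w[:,255:]=0; w[:155]=0;w[205:]=0
ys=[]; L=[];Rr=[]
for v in range(160,192):
    u=np.flatnonzero(w[v]); L.append((u[0]-.5,v)); Rr.append((u[-1]+.5,v))
for nm,E in (("L",L),("R",Rr)):
    P=ray(s,np.array(E),0.02); p=np.polyfit(P[:,0],P[:,1],1); print(nm,"yaw",np.arctan(p[0]),"y at x=.58",np.polyval(p,.58),np.std(np.polyval(p,P[:,0])-P[:,1]))
B=[]
for u in range(208,240):
    v=np.flatnonzero(w[:,u]); B.append((u,v[-1]+.5))
P=ray(s,np.array(B),0.02);p=np.polyfit(P[:,1],P[:,0],1);print("front yaw",-np.arctan(p[0]),"x at y=.1",np.polyval(p,.1))
d=(hsv[...,2]<70); d[:,:210]=0;d[:,240:]=0;d[:158]=0;d[180:]=0
d=cv2.morphologyEx(d.astype(np.uint8),cv2.MORPH_CLOSE,np.ones((7,7)))
for c,a in colorcent(s,d):
    if a>60: print("disc",c,a,ray(s,c,0.025))
E
```

```text
[[[145, 111, 77], [146, 111, 78], [144, 110, 76], [141, 110, 65], [131, 102, 46], [127, 99, 45], [109, 87, 44], [106, 86, 43], [104, 82, 41], [104, 83, 42], [114, 90, 50], [140, 109, 75], [140, 108, 74], [140, 109, 74]], [[142, 110, 76], [143, 110, 76], [143, 110, 74], [146, 113, 62], [150, 116, 40], [149, 115, 42], [143, 111, 40], [142, 110, 39], [141, 108, 38], [142, 109, 39], [139, 107, 46], [132, 101, 70], [144, 111, 77], [142, 110, 76]], [[138, 107, 74], [138, 106, 73], [138, 107, 71], [138, 107, 60], [128, 100, 36], [127, 99, 36], [128, 100, 36], [132, 101, 35], [137, 105, 38], [149, 114, 39], [145, 111, 46], [128, 98, 68], [143, 110, 76], [144, 110, 76]], [[131, 101, 70], [132, 101, 70], [129, 100, 68], [108, 84, 56], [78, 67, 49], [77, 66, 49], [78, 66, 48], [82, 67, 49], [84, 69, 50], [95, 78, 51], [102, 80, 50], [120, 92, 64], [135, 104, 72], [135, 103, 71]]]
fence dark (array([ 0.55917639, -0.03828623]), (193.38247680664062, 18.671932220458984), np.float64(-0.06921529041505003))
yellow [275. 140.] 21 [[ 0.66435976 -0.04674919  0.018     ]]
yellow [271.5  211.25] 24 [[ 0.4566841  -0.03147069  0.018     ]]
L yaw -0.06941418352321756 y at x=.58 0.15480686860144194 0.0008846069858631686
R yaw -0.06216739848393237 y at x=.58 0.04619178357827263 0.0007795030383312877
front yaw -0.07291405920152258 x at y=.1 0.5114647557373663
disc [224.14534884 168.81395349] 172 [[0.58082092 0.10045538 0.025     ]]
```

```bash
cat >> h.py <<'E'
FC=np.array([0.5605,-0.0390]); FY=-0.0715
def f2w(x,y,z=0):
    c,s=np.cos(FY),np.sin(FY); return np.array([FC[0]+c*x-s*y, FC[1]+s*x+c*y, z])
def w2f(p):
    c,s=np.cos(FY),np.sin(FY); d=np.array(p[:2])-FC; return np.array([c*d[0]+s*d[1],-s*d[0]+c*d[1]])
E
python3 - <<'E'
from h import *
print(w2f([0.579,0.1005]))
p=f2w(0.0015,0.228,0.12)
qs=[down(FY),down(FY+np.pi)]
for q in qs: print(ctrl.solve_ik(p,q))
js=[ctrl.solve_ik(p,q) for q in qs]
q0=ctrl.read_state()["qpos"]
i=min((k for k in (0,1) if js[k] is not None),key=lambda k:np.abs(js[k]-q0).max())
ctrl.reach(p,qs[i])
ctrl.line_to(f2w(0.0015,0.228,0.010),speed=0.1,force_limit=15)
st=ctrl.read_state();print(st["t"],st["ee_pos"],st["ft_force"],st["qpos"])
save(vision.snapshot("scene"),"c_scene"); save(vision.snapshot("wrist"),"c_wrist")
E
```

```text
[0.00848698 0.1404652 ]
[-0.78500293  0.5363057   0.56445121  1.74878628 -0.34128094  0.95564998
 -0.15590191]
[-0.31600474  0.47918042 -0.0647161   1.73191582  0.03715747  0.93168384
  2.67447317]
3.7833 [0.57870985 0.18843782 0.01062582] [0.14556912 1.16945335 0.23696147] [-0.72278936  0.68417668  0.48294601  1.79835034 -0.43734762  0.76587715
 -0.08365622]
```

View pics/c_scene.png

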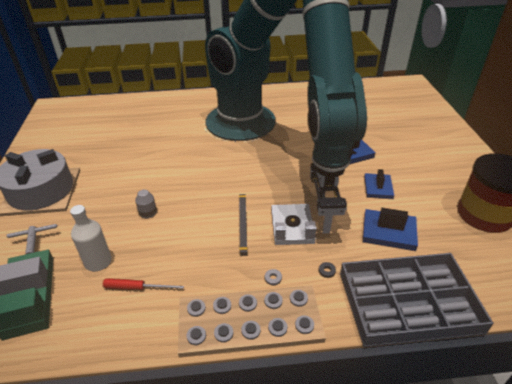

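View pics/c_wrist.png

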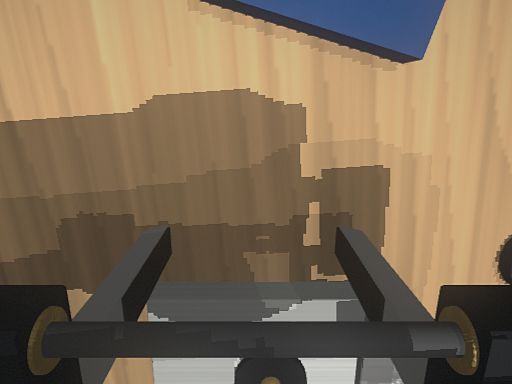

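The scene view has the open fingers at (328,225), just beside the base's +y side. Now push.

Run:
```python
from h import *
for y,f in ((0.150,30),(0.120,22)):
    r=ctrl.line_to(f2w(0.0015,y,0.010),speed=0.05,force_limit=f)
    st=ctrl.read_state();print(r,st["t"],w2f(st["ee_pos"]),st["ee_pos"][2],st["ft_force"])
ctrl.dwell(0.3)
s=vision.snapshot("top");save(s,"d_top",(190,120,310,230),6)
```

```text
False 5.5917 [0.00152    0.14997823] 0.00999962592056023 [ 0.3244732   2.11947119 -0.43565092]
True 6.0667 [0.00145289 0.13005267] 0.010005672239484151 [-0.23393919  6.18071532  4.39898186]
```

View pics/d_top.png

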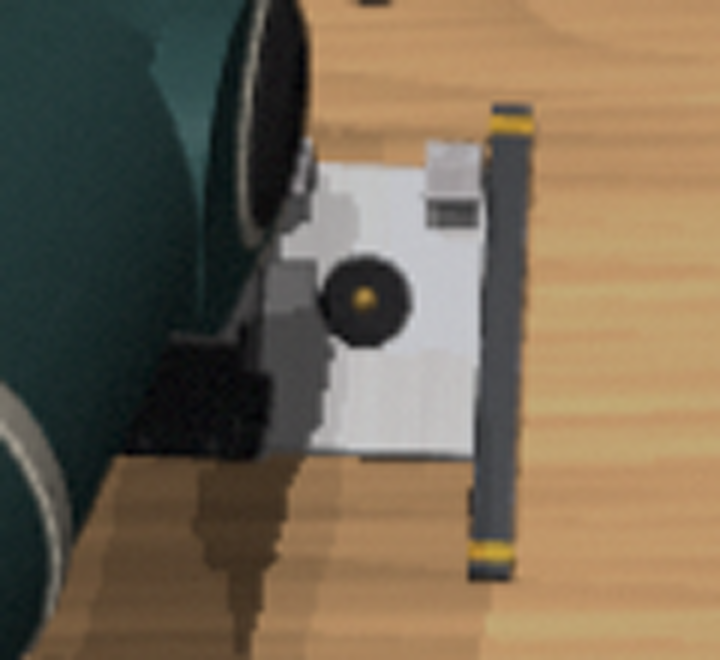

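The base's right edge (crop x about 478) lies flush along the fence face. I'll press once more gently, retreat, then go above the cover.

Run:
```python
from h import *
r=ctrl.line_to(f2w(0.0015,0.122,0.010),speed=0.02,force_limit=15)
st=ctrl.read_state();print(r,st["t"],w2f(st["ee_pos"]),st["ft_force"])
ctrl.dwell(0.3)
ctrl.line_to(f2w(0.0015,0.165,0.010),speed=0.1)
ctrl.line_to(f2w(0.0015,0.165,0.20),speed=0.25)
cy=-0.225+np.pi/2
p=[0.41,0.30,0.25]
for q in (down(cy),down(cy+np.pi)): print(ctrl.solve_ik(p,q))
ctrl.reach(p,down(cy))
st=ctrl.read_state();print(st["t"],st["ee_pos"],st["qpos"])
save(vision.snapshot("wrist"),"e_wrist")
s=vision.snapshot("top");save(s,"e_top",(90,120,310,285),3.6)
```

```text
True 6.675 [0.00121899 0.13022735] [0.27086899 3.44691215 1.56554163]
[-0.97686741  0.16620251  0.32040131  1.85596541 -0.05768737  1.12838388
  0.7099251 ]
[-1.50782834  0.23944314  0.95493778  1.86987741 -0.21465308  1.14048569
 -2.27170459]
9.3417 [0.41060293 0.29906159 0.24925506] [-0.97589664  0.16754904  0.32176197  1.85628853 -0.05799501  1.12797829
  0.70835122]
```

View pics/e_wrist.png

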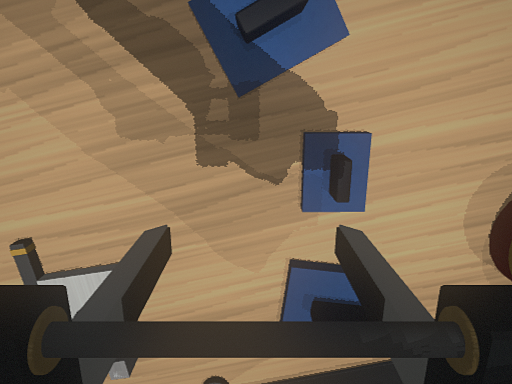

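View pics/e_top.png

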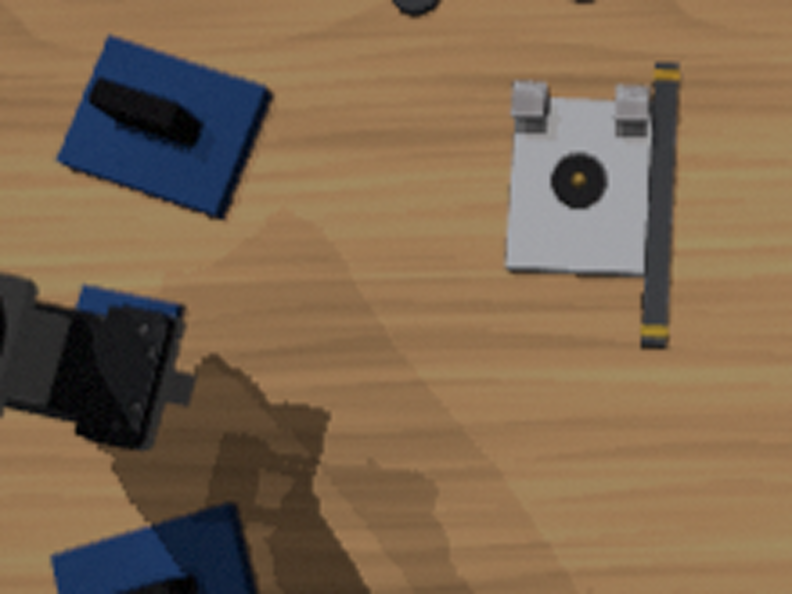

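The wrist view shows the small cover at (336,172), fully visible. The top view shows the base along the fence with clear space around it. Measuring both.

```bash
cat >> h.py <<'E'
def coverw(s,zt=0.016,near=None):
    hsv=cv2.cvtColor(s["color"],cv2.COLOR_RGB2HSV)
    m=((hsv[...,0]>100)&(hsv[...,0]<130)&(hsv[...,1]>120)).astype(np.uint8)
    out=[]
    for k in cnts(m,300):
        P=ray(s,k.reshape(-1,2),zt); out.append((k.reshape(-1,2).mean(0),)+rect(P))
    return out
def base_meas(s,u0,u1,rows,zt=0.02):
    hsv=cv2.cvtColor(s["color"],cv2.COLOR_RGB2HSV)
    w=(hsv[...,1]<30)&(hsv[...,2]>140); w[:,:u0]=0; w[:,u1:]=0
    for nm,i,o in (("L",0,-.5),("R",-1,.5)):
        E=np.array([(np.flatnonzero(w[v])[i]+o,v) for v in rows]); P=ray(s,E,zt)
        p=np.polyfit(P[:,0],P[:,1],1); print(nm,"yaw",np.arctan(p[0]),"y@.57",np.polyval(p,.57))
    d=(hsv[...,2]<75); d[:,:u0+8]=0;d[:,u1-12:]=0;d[:158]=0;d[184:]=0
    d=cv2.morphologyEx(d.astype(np.uint8),cv2.MORPH_CLOSE,np.ones((7,7)))
    for c,a in colorcent(s,d):
        if a>60: p=ray(s,c,0.025)[0]; print("disc",c,a,p,"fence frame",w2f(p))
E
python3 - <<'E'
from h import *
s=avg("wrist",2)
for o in coverw(s): print(o)
save(s,"f_wrist",(270,100,410,230),5)
t=avg("top",3)
base_meas(t,228,272,range(160,192))
save(t,"f_top",(220,130,290,220),6)
E
```

```text
(array([333.88571429, 288.42142857]), array([0.60571808, 0.37255029]), (72.47666931152344, 42.63636016845703), np.float64(1.157299954353471))
(array([320.54140127, 184.12101911]), array([0.45915494, 0.37293307]), (52.30577850341797, 29.576250076293945), np.float64(0.03964570516681776))
(array([263.68561873,  37.33946488]), array([0.27873566, 0.34123773]), (162.98851013183594, 81.78680419921875), np.float64(1.3420868486980364))
L yaw -0.06974074987053926 y@.57 0.08033350500065688
R yaw -0.06472528302919757 y@.57 -0.028057776277688636
disc [250.21387283 169.94797688] 173 [0.57541968 0.02606785 0.025     ] fence frame [0.01023317 0.06596745]
```

View pics/f_wrist.png

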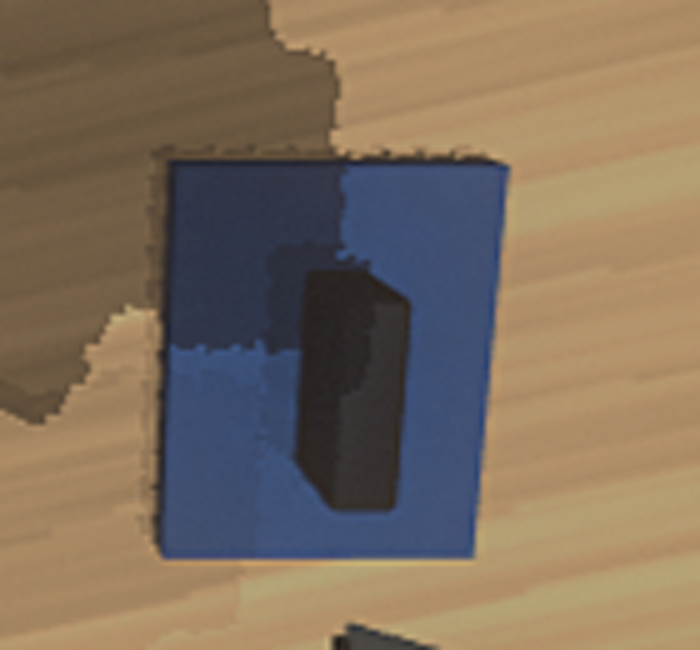

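View pics/f_top.png

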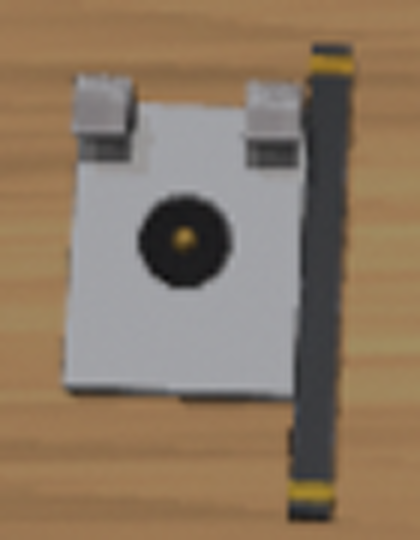

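Run:
```python
from h import *
s=vision.snapshot("wrist")
c=np.array([(172,162),(508,165),(474,557),(162,557)])/5+[270-.4,100-.4]
P=ray(s,c,0.016);print(P);print(rect(P),P.mean(0))
h=np.array([(305,270),(372,271),(411,302),(396,509),(333,510),(296,460)])/5+[270-.4,100-.4]
# handle top: corners (337,303?)... visible top face: right-lower quad
top=np.array([(305,270),(342,305)])/5
for e in [(0,1),(1,2),(2,3),(3,0)]:
    d=P[e[1]]-P[e[0]];print(np.linalg.norm(d),np.arctan2(d[1],d[0]))
Rm=cv2.Rodrigues(s["rvec"])[0];print("cam",-Rm.T@s["tvec"]); 
C=P.mean(0);C[2]=0
for y in (-.225,):
  for X,Y in ((25,8),(25,-8),(-25,-8),(-25,8)):
    cc,ss=np.cos(y),np.sin(y); q=C+[(cc*X-ss*Y)/1e3,(ss*X+cc*Y)/1e3,0.056]; print((proj(s,q)[0]-[269.6,99.6])*5)
```

```text
[[0.38830644 0.36764808 0.016     ]
 [0.40711646 0.44646885 0.016     ]
 [0.50466743 0.42489055 0.016     ]
 [0.48674733 0.34668263 0.016     ]]
(array([0.44648691, 0.39626932]), (101.25144958496094, 81.02301788330078), np.float64(-0.2176947769863471)) [0.44670942 0.39642253 0.016     ]
0.08103413062749604 1.336534903805508
0.09990903580002813 -0.2176948228331463
0.0802347182450661 -1.796042141101468
0.10064869350927283 2.9317527578223306
cam [0.33236934 0.31749458 0.42962179]
[396.6008669  510.97255027]
[327.17897152 510.99024215]
[341.9476926  296.71676001]
[413.88283622 296.69094015]
```

The handle's projected corners match the picture, so the cover pose is good: (0.4467, 0.3964), yaw -0.218. To measure the pin with the same wrist camera, I'll take one shot above the base before grasping.

Run:
```python
from h import *
q=down(-0.069+np.pi/2); print(ctrl.solve_ik([0.595,0.026,0.25],q))
ctrl.reach([0.595,0.026,0.25],q)
ctrl.dwell(0.2)
s=avg("wrist",2);print(ctrl.read_state()["t"])
save(s,"g_wrist"); np.save("g.npy",s,allow_pickle=True)
```

```text
[-0.51357825  0.36070772  0.5413692   1.65323743 -0.19777618  1.18263289
  1.57638434]
11.2917
```

View pics/g_wrist.png

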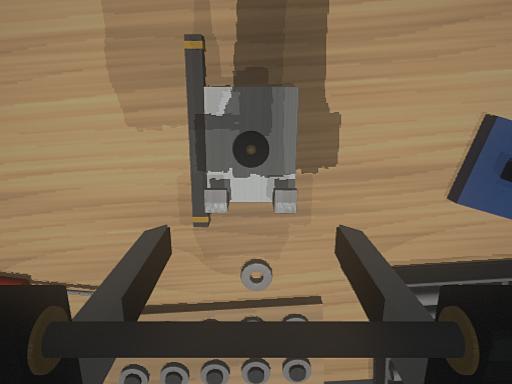

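The base is at (250,145) with the pin at (251,149), and the fence stripes are at (194,44) and (200,220). Refining these.

Run:
```python
from h import *
s=np.load("g.npy",allow_pickle=True).item()
save(s,"g2",(180,25,310,235),3.6)
hsv=cv2.cvtColor(s["color"],cv2.COLOR_RGB2HSV)
g=s["color"].astype(float)
sub=g[128:172,228:276]
# brass: saturation in disc
m=(hsv[...,1]>70); m[:,:243]=0;m[:,260:]=0;m[:141]=0;m[158:]=0
for c,a in colorcent(s,m): print("brass",c,a,ray(s,c,0.030))
d=hsv[...,2]<58; d[:,:230]=0;d[:,272:]=0;d[:128]=0;d[172:]=0
d=cv2.morphologyEx(d.astype(np.uint8),cv2.MORPH_CLOSE,np.ones((7,7)))
for c,a in colorcent(s,d):
    if a>200: print("disc",c,a,ray(s,c,0.025))
y=fence(s);
for c,a in colorcent(s,y):
    if a>30: print("yel",c,a,ray(s,c,0.018))
```

```text
brass [250.48571429 149.17142857] 70 [[0.57668602 0.02547352 0.03      ]]
disc [250.54337464 148.56339371] 1049 [[0.5767335  0.02550712 0.025     ]]
yel [193.   44.5] 152 [[ 0.45658934 -0.03099396  0.018     ]]
yel [200.29268293 218.96341463] 82 [[ 0.6643938  -0.04551316  0.018     ]]
```

View pics/g2.png

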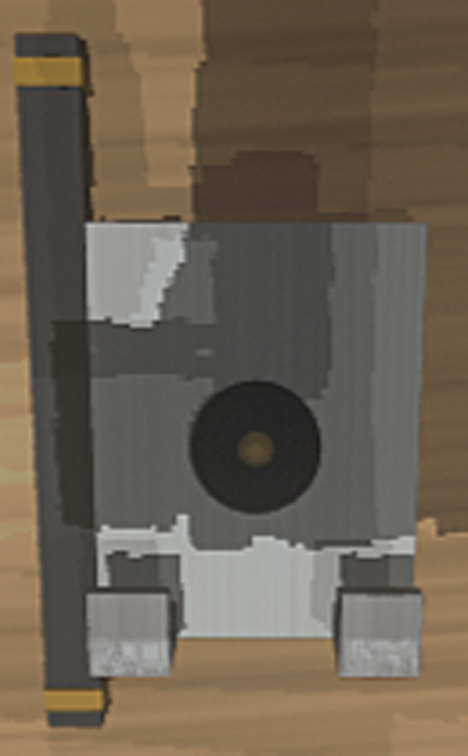

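Run:
```python
from h import *
q=down(-0.218+np.pi/2); C=[0.4467,0.3964]
ctrl.reach([*C,0.15],q)
r=ctrl.line_to([*C,0.0225],speed=0.12,force_limit=12)
st=ctrl.read_state();print(r,st["ee_pos"],st["ft_force"],st["t"])
grab(55)
st=ctrl.read_state();print(st["ee_pos"],st["opening"],st["ft_force"],st["t"])
ctrl.line_to([*C,0.14],speed=0.12); ctrl.dwell(.2)
st=ctrl.read_state();print(st["ee_pos"],st["opening"],st["ft_force"],st["t"])
save(vision.snapshot("wrist"),"h_wrist");save(vision.snapshot("scene"),"h_scene",(220,80,440,245),3.6)
```

```text
False [0.44704612 0.39669202 0.02320607] [ 0.98632564  0.47973433 -0.0510522 ] 14.0333
[0.4467089  0.39636622 0.02249195] 0.166831044612075 [ 0.14866372 -0.30041416 -0.47038722] 15.2083
[0.44654284 0.39621704 0.13945448] 0.16014497857926183 [ 0.52923594 -0.30421354 -5.09672891] 16.5417
```

View pics/h_wrist.png

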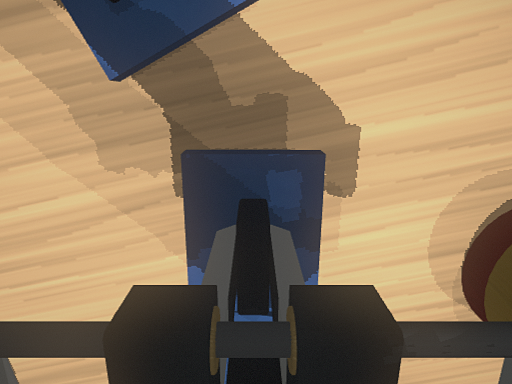

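View pics/h_scene.png

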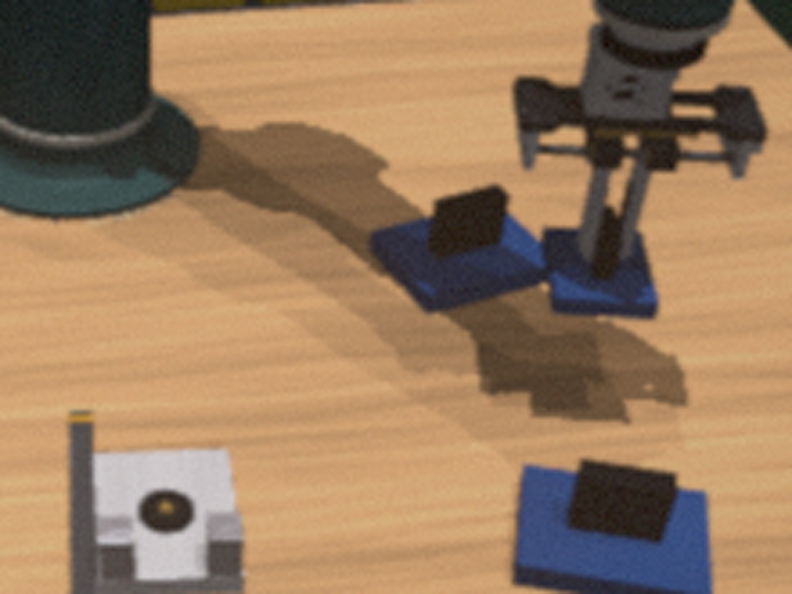

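The cover is held level, with its top front corners at (183,151) and (325,151) in the wrist view. I'll check its place in the hand, then carry it to the base.

Run:
```python
from h import *
s=vision.snapshot("wrist")
st=ctrl.read_state()
P=ray(s,[(182.5,150.5),(325.5,150.5)],st["ee_pos"][2]-0.0225+0.016)
T=R.from_quat(st["tcp_rot"])
print(T.inv().apply(P-st["ee_pos"])*1000)
q=down(-0.070+np.pi/2)
u=np.array([np.cos(-.070),np.sin(-.070)]); pin=np.array([0.5767,0.0255])
a=pin-0.024*u
ctrl.reach([*a,0.15],q)
ctrl.line_to([*a,0.0225+0.045],speed=0.1,force_limit=10)
ctrl.dwell(.2)
st=ctrl.read_state();print(st["ee_pos"],st["ft_force"],st["t"],st["opening"])
save(vision.snapshot("wrist"),"i_wrist");save(vision.snapshot("scene"),"i_scene",(200,150,380,285),4.4)
save(vision.snapshot("top"),"i_top",(190,120,310,230),6)
```

```text
[[-38.99115078 -50.34840288   6.51859974]
 [ 39.77996436 -50.42533405   6.49334226]]
[0.55306923 0.02727754 0.06801002] [-0.0371062  -0.73318624 -4.96665435] 19.3 0.16794104430944085
```

View pics/i_wrist.png

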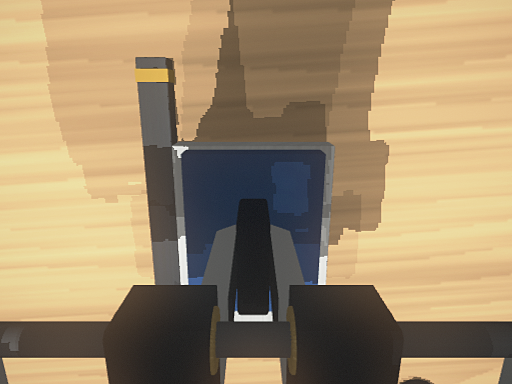

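View pics/i_scene.png

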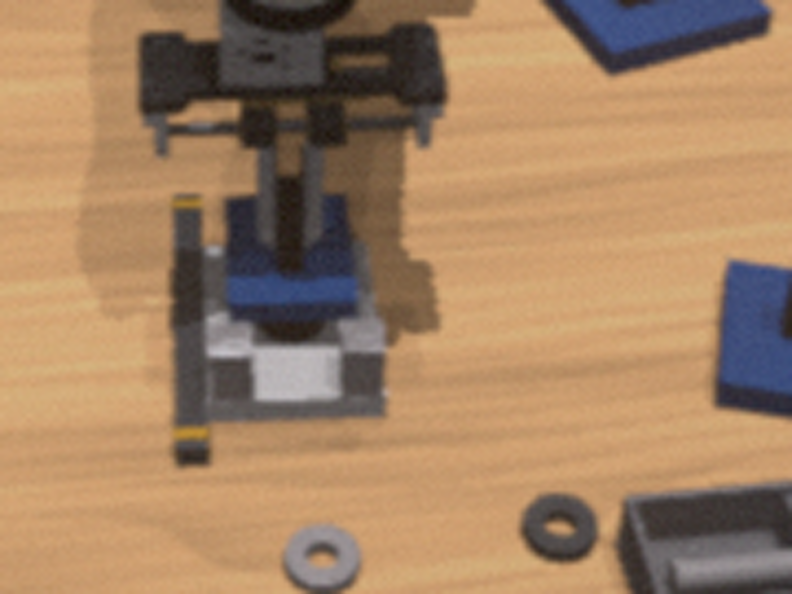

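View pics/i_top.png

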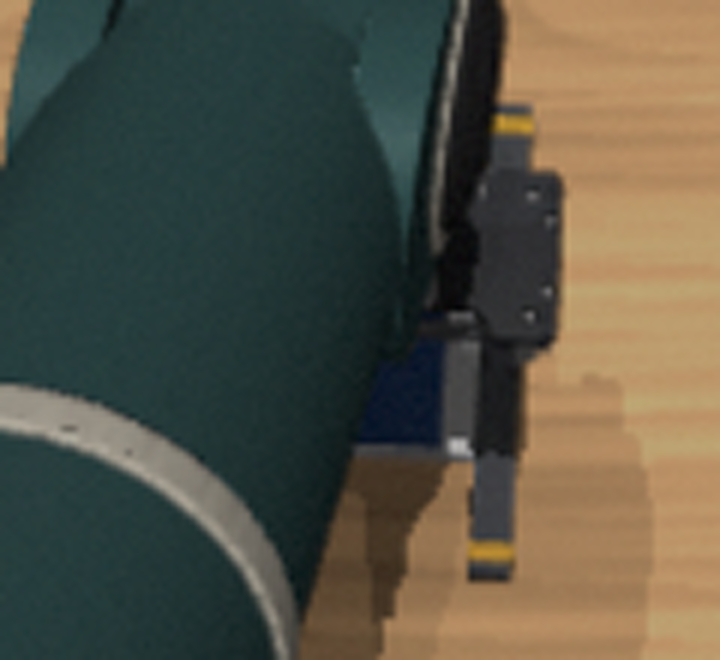

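The cover hangs square, in front of the lips and above the base; in the wrist view a base rim shows evenly round it. Next: lower to just above the pin nose, slide under the claws, then lower onto the pin.

```bash
cat >> h.py <<'E'
U=np.array([np.cos(-.070),np.sin(-.070)]); V=np.array([-U[1],U[0]])
PIN=np.array([0.5767,0.0255])+0.00035*U-0.0004*V
def rep(m=""):
    st=ctrl.read_state(); d=st["ee_pos"][:2]-PIN
    print(m,"along %.2f across %.2f z_under %.2f mm"%(d@U*1e3,d@V*1e3,(st["ee_pos"][2]-.0225)*1e3),st["ft_force"].round(1),st["t"]); return st
E
python3 - <<'E'
from h import *
r=ctrl.line_to([*(PIN-0.024*U),0.0225+0.0318],speed=0.05,force_limit=8); rep(r)
if not r:
    r=ctrl.line_to([*PIN,0.0225+0.0318],speed=0.04,force_limit=8); rep(r)
    if not r:
        ctrl.dwell(.2); rep()
        r=ctrl.line_to([*PIN,0.0225+0.0245],speed=0.015,force_limit=6); rep(r)
        ctrl.dwell(.2); rep()
save(vision.snapshot("wrist"),"j_wrist");save(vision.snapshot("scene"),"j_scene",(200,150,380,285),4.4)
E
```

```text
False along -24.25 across -0.17 z_under 31.36 mm [ 0.2 -0.4 -4.6] 19.8667
False along -0.20 across -0.07 z_under 31.69 mm [-0.8  1.2 -5.2] 20.6167
 along -0.15 across 0.02 z_under 31.83 mm [ 0.1  0.1 -4.3] 20.8167
True along -0.14 across 0.01 z_under 24.24 mm [1.3 0.1 3.5] 21.3167
 along -0.18 across 0.06 z_under 24.13 mm [ 3.2 -0.3  4.6] 21.5167
```

View pics/j_scene.png

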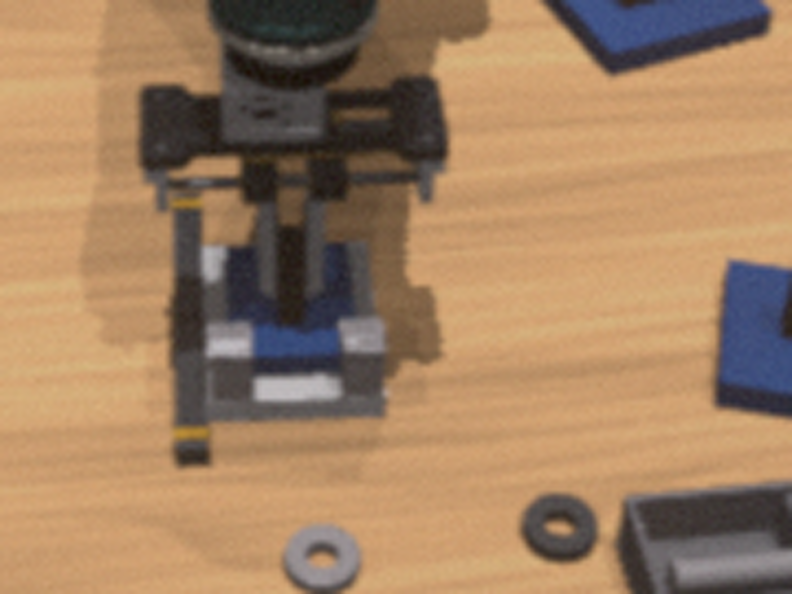

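View pics/j_wrist.png

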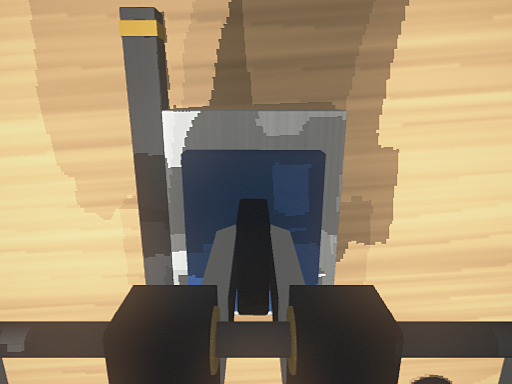

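The cover dropped over the pin with no contact at nose height (underside at 24 mm, under both claws). Pressing it down.

Run:
```python
from h import *
for z in (0.0215,0.0203,0.0195,0.0190):
    r=ctrl.line_to([*PIN,0.0225+z],speed=0.012,force_limit=25); ctrl.dwell(.3); st=rep((z,r))
    if st["ft_force"][2]>20: break
save(vision.snapshot("wrist"),"k_wrist");save(vision.snapshot("scene"),"k_scene",(200,150,380,285),4.4)
print(ctrl.read_state()["opening"])
```

```text
(0.0215, False) along -0.17 across -0.01 z_under 21.38 mm [0.7 0.1 6.9] 22.2667
(0.0203, False) along -0.09 across 0.01 z_under 20.27 mm [0.5 1.  6.4] 22.8167
(0.0195, False) along -0.12 across 0.01 z_under 19.95 mm [-4.3  0.4 17.8] 23.3667
(0.019, False) along -0.12 across 0.05 z_under 19.93 mm [-8.7  1.1 27.9] 23.9167
0.16791674601818896
```

View pics/k_scene.png

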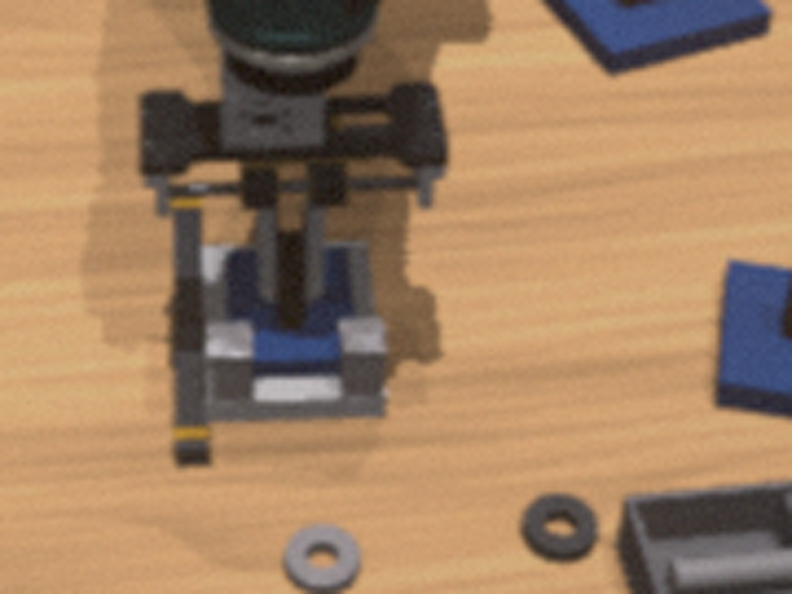

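View pics/k_wrist.png

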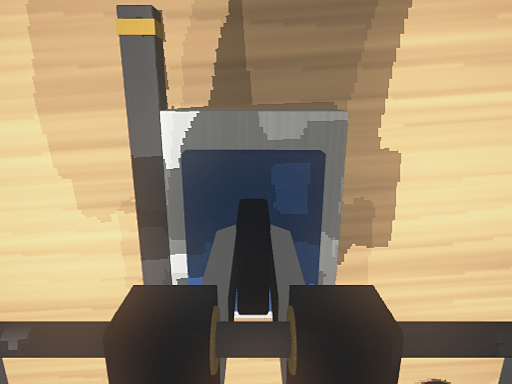

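The cover bottoms at 19.95 mm while the force rises. I'll ease the push to about 20 N, confirm it holds, check that the base hasn't moved, and hand in.

Run:
```python
from h import *
ctrl.line_to([*PIN,0.0225+0.0194],speed=0.012); ctrl.dwell(.5); rep()
s=vision.snapshot("wrist")
# front slab edge corners (top plane 20 mm) seen at these pixels in the last picture, scaled view is 1:1
P=ray(s,[(161,112),(348,112)],0.02); m=P.mean(0); d=P[1]-P[0]
org=m[:2]+0.07*U
print("base slab edge mid->origin, fence frame",w2f(org),"len",np.linalg.norm(d),"front edge yaw",np.arctan2(d[1],d[0])-np.pi/2)
c=ray(s,[(182.5,150.5),(325.5,150.5)],0.036); d=c[1]-c[0]; print("cover yaw",np.arctan2(d[1],d[0])-np.pi/2)
ctrl.finish_job()
```

```text
along -0.12 across 0.05 z_under 19.96 mm [-5.6  0.8 19.6] 24.7667
base slab edge mid->origin, fence frame [0.01142991 0.06589777] len 0.10856532453139435 front edge yaw -0.06909970804410448
cover yaw -0.0690870607909373
the job is handed in; nothing more can be done
```

The job was handed in at about 25 s, with the cover on the pin and the gripper holding it down at about 20 N. No verdict was reported.

- **Base:** I pushed it flat along the fence with the open fingers. The last check put it at x ≈ +11 mm, y ≈ 66 mm in the fence frame, with yaw within about 0.003 rad of the fence.
- **Cover:** I gripped the smallest cover by its handle, slid it under the claws and lowered it. It dropped over the pin without touching the nose. Pressed down, it stopped at 19.95 mm, against 20 mm for fully down. It sits within about 0.2 mm of the measured pin position and its yaw matches the base to the measuring accuracy.
- **Disagreements:** The top and wrist cameras put the disc and pin about 1.5 mm apart, and I used the wrist value. A small sideways force of about 6 N remained at the end.
- **Bystanders:** I touched none of them, and both rings stayed put in the last pictures. I did not measure the others again at the end.

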